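# Press a count-wheel arbor home and pull-prove its fit

## Robot

A 6-joint arm with a two-finger parallel gripper is mounted at the origin on the work surface. World frame = base frame: x ahead of the robot, y to its left, z up, the work surface at z = 0. Lengths are in mm, angles in degrees, forces in N, time in s.
With the tool pointing down it reaches from about 275 to 825 mm from the base axis. Payload 4.9 kg.
Tool frame: the origin (TCP) lies at the very end of the fingers, on their centre line; the grasp point (between the pads) lies 19 mm behind it; z points along the fingers, x is the direction in which the jaws open and shut, and the axes are right-handed (so a half turn about z gives the same grasp; the last joint's range is limited). The gripper opens to 85 mm and grips with 20 to 120 N. Pads are 22 mm wide; open, the fingers measure 114 mm over their backs; the gripper's body (76 mm by 85 mm) begins 54 mm behind the grasp point. The pads swing forward as they close: fully open they stand 13 mm farther back than shut.
Start: joints at [61.467, 18.69, -11.035, 60.275, 0, 82.311], TCP at [195.701, 514.023, 231.281] pointing down, gripper open.
Joint ranges: [-152.03, 152.03], [-55.5, 102.48], [-74.3, 77.21], [-110.64, 120.58], [-84.22, 78.4], [-180, 180]. Speed limits (degrees/s): [147.25, 147.25, 180, 180, 180, 180].

## Interface

Orientations are given as [roll, pitch, yaw] about the fixed x, y, z axes, in that order (R = Rz(yaw) Ry(pitch) Rx(roll)).
In Python, from cell import sensors, eyes, job gives the robot as it stands.
- The arm moves only by the tool servo_tool, never from a script. Its argument "plan" is a list of rows, each a list of 3 entries, a list of its own where there are three numbers: the shift along the tool's x, y, z in m, then the turn, a rotation vector about the tool's x, y, z in degrees, then the finger opening in m, from 0 to 0.0854. A call has 1 to 12 rows; each row shifts and turns the commanded pose from where the row before left it, along the tool's axes as they then stand; what a row does not reach is not made up. A row lasts 1/12 s, in which the tool goes at most 41.7 mm and 7.16 degrees, less where a joint would pass 70% of its speed; a pose out of reach is approached as far as the arm can. A call is refused whole if a number of a shift passes 0.0417 or a number of a turn 7.16, either way. A call with a gripper value outside its range is refused whole. The fingers move at their own pace and stop on an object; the grip force is fixed at half the most. Time passes only in rows, so rows that do not move let the fingers close. It gives the time, the measured TCP pose, the force and the opening at its end, in the units of the state.
- sensors.observe(): the state, without advancing time (a new reading comes with each control period).
- eyes.capture(name): name is "side" or "top"; returns the picture (384x512x3 uint8, red, green, blue); there is no depth.
- eyes.camera_params(name): a dict with "intrinsics" (3x3 intrinsics, pixels), "k1" (the pictures are not rectified: a ray, as slopes to the right and down, at radius r is drawn at 1 + k1 r^2 times it, then the intrinsics apply), "camera_from_world" (4x4, takes a point from world to camera coordinates). Camera axes: x right, y down, z forward; pixel columns grow to the right and rows downward; lengths in mm; the calibration is good to about 2 mm. A picture is of the moment at which its call begins. camera_params takes no time and is no camera call.
- job.finish_job(): hands the job in, once; it reports no verdict.
The state is a dict: "t": time; "qpos": joint angles; "joint_vel": joint speeds; "joint_torque": joint torques, N m; "tool_pos": TCP position; "tool_rot": TCP orientation; "wrist_force": force on the tool from outside, world axes, zero at the start; "ft_torque": the same for the moment, N m; "opening": finger opening in mm.
Only numpy, scipy, OpenCV 4.12 (cv2) and the standard library are available. Lean on these libraries where they do the work, as an engineer would, in place of code of your own. Each camera call takes 0.05 s, during which the arm holds its last target.

## Task

Push the knurled steel arbor fully home into the count wheel on the sprung proving stand. Then prove the press fit: pull the arbor straight up, slowly and smoothly, until the stand's needle points into the green field, keep it there for a good second, then let go, with the arbor still fully home and the needle back at its black zero mark. Never drive the needle into either red field, and leave the other things on the bench where they lie.

Things in the scene. Friction and masses are not known exactly. Their poses are not given: they have to be found in the camera images.
- arbor_grip (a point): Centre of the arbor's gripping head: an upright knurled steel cylinder, 16 mm in diameter and 46 mm tall; this point is on its axis, 26 mm above its lower shoulder and 20 mm below its top. It rises and sinks with the arbor; z is up, along the only direction the arbor can move. The shoulder rests on the count wheel's 26 mm wide brass hub when the arbor is fully home; the brass wheel itself (88 mm across with its teeth) has its top face 13 mm below the hub's top.
- arbor (a joint): How far the arbor stands proud of its seat in the wheel's hub, in m: 0 fully home with its shoulder on the hub (anything under 0.0015 counts), 5 to 10 mm at the start, at most 20 mm. It is a dry press fit: it slides only under about 16 N, in either direction, and stays where it is left; once its shoulder is on the hub a push meets only the stand's springs and the force climbs above 16 N.
- needle (a joint): Needle of the round gauge, in rad: shows the vertical force on the arbor, 0.05 rad for each newton. 0 at rest (black zero mark, pointing away from the arbor); positive (clockwise from above) when the arbor is pulled up, negative when it is pressed down. Green field 0.35 to 0.65 rad (pull of 7 to 13 N). Red fields: above 0.70 rad (pull over 14 N) and below -1.40 rad (press over 28 N).
- dial_centre (a point): Centre of the white gauge face, 82 mm across in a 90 mm brass ring, lying flat and facing up 46 mm above the bench; 112 mm from the arbor's axis along the stand's x axis.
- stand: Fixed grey proving stand; origin on the bench directly under the arbor's axis. Its x axis points from the arbor to the gauge, z up. Base 225 mm long (60 mm behind the origin to 165 mm ahead), 100 mm wide, 18 mm tall. The wheel sits on a steel carriage on four springs, 100 mm square, so wheel, hub and arbor together sink by some millimetres under a press and rise under a pull (stop 9 mm below and 6 mm above rest). At rest the hub's top is 75 mm above the bench.
- case: Bystander: loose dovetailed cherry case with brass hook latch, 130 x 190 x 84 mm; origin at the centre of its underside.
- dish: Bystander: loose cream ceramic dish with brass hour wheels, 112 mm across, 24 mm tall; origin at the centre of its underside.
- fly_fan: Bystander: loose steel fly fan lying flat, 22 x 84 mm, 25 mm tall with its pivot; origin at the centre of its underside; about 135 mm from the arbor's axis.
- screwdriver: Bystander: loose horn-handled screwdriver lying down, 170 mm long along its x axis; origin near its middle on the bench; about 125 mm from the arbor's axis.

How it is judged (in metres and radians):
On the way, in this order (a step that is already met when the one before it is completed fails the run):
1. the arbor is pressed fully home (within 1.5 mm of its seat) (value of joint arbor below 0.0015 m), for 0.2 s.
2. with the arbor home, it is pulled up so that the needle stays in the green field (0.35 to 0.65 rad) for 0.7 s (value of joint arbor below 0.0015 m and value of joint needle between 0.35 and 0.65 rad), for 0.7 s.
At the end, for the whole second after the job is handed in: The arbor is fully home (within 1.5 mm of its seat), released, the needle is back within 0.1 rad of zero, and case, dish, fly fan and screwdriver lie within 15 mm of where they were (value of joint arbor below 0.0015 m and value of joint needle between -0.1 and 0.1 rad and distance of each of case, dish, fly_fan, screwdriver from where it was at the start of the episode below 0.015 m); the robot touches nothing.
It fails at once if the pull drives the needle into the upper red field (over 0.70 rad, 14 N) (value of joint needle above 0.7 rad).
It fails at once if the press drives the needle into the lower red field (below -1.40 rad, 28 N) (value of joint needle below -1.4 rad).
It fails at once if the pull is jerked: the needle climbs through the pull side faster than 5 rad/s (100 N/s) (value of joint needle above 0.2 rad and velocity of joint needle above 5 rad/s).
It fails at once if a bystander is moved more than 15 mm (distance of any of case, dish, fly_fan, screwdriver from where it was at the start of the episode above 0.015 m).
It also fails if it takes over 64 s, if anything falls off the work surface, if the arm or the gripper's body presses on something with over 40 N, if the wrist force passes 120 N, or if a joint passes its speed limit or range.

## Working session

There is one attempt and no reset: what is moved stays moved. The work goes in short steps, Python scripts to look and compute and a tool call to move; the robot and the scene stay as the last step left them, time stands still between calls to the robot, and variables do not carry over. Pictures are saved under pics/ and viewed, and the job is handed in when it is done.

Besides the shell and the picture viewer there is one more tool, called by a JSON object that holds its "api" and its "payload". servo_tool: Moves the arm, as the interface text tells. Its arguments: {"type":"object","properties":{"plan":{"type":"array"}},"required":["plan"]}

```bash
mkdir -p pics; ls; python3 - <<'E'
from cell import sensors, eyes
import cv2
print(sensors.observe())
for n in("side","top"):
    cv2.imwrite(f"pics/{n}0.png",eyes.capture(n)[:,:,::-1]); print(eyes.camera_params(n))
E
```

```text
pics
{'t': 0.0, 'qpos': array([ 6.14676043e+01,  1.87323205e+01, -1.10924257e+01,  6.02738754e+01,
        2.10307393e-04,  8.23123761e+01]), 'joint_vel': array([-0.10155617,  0.0256857 , -0.06464373,  0.01320839, -0.07491632,
        0.04990932]), 'joint_torque': array([ 2.14354688e-03, -4.43404806e+01,  2.62438130e+01,  1.54903455e-02,
        6.42455825e-05,  1.23305750e-06]), 'tool_pos': array([195.40583478, 513.49627542, 230.49770067]), 'tool_rot': array([-1.79986599e+02,  9.77071081e-02,  6.91552394e+01]), 'wrist_force': array([-0.09279482, -0.18539242, -0.13561072]), 'ft_torque': array([-0.02715389, -0.03009076, -0.01600292]), 'opening': 85.41913510071524}
{'intrinsics': array([[439.68684827,   0.        , 251.27797436],
       [  0.        , 439.68684827, 196.64653503],
       [  0.        ,   0.        ,   1.        ]]), 'k1': 0.01767867160091227, 'camera_from_world': array([[ 9.92742230e-01, -1.19897405e-01,  9.35291619e-03,
        -5.62634657e+02],
       [-6.36423506e-02, -5.89755892e-01, -8.05069959e-01,
         1.07767344e+02],
       [ 1.02041736e-01,  7.98631705e-01, -5.93106132e-01,
         1.15907334e+03],
       [ 0.00000000e+00,  0.00000000e+00,  0.00000000e+00,
         1.00000000e+00]])}
{'intrinsics': array([[395.18118566,   0.        , 258.67079641],
       [  0.        , 395.18118566, 183.88055371],
       [  0.        ,   0.        ,   1.        ]]), 'k1': 0.02921725600199548, 'camera_from_world': array([[ 1.35249564e-02, -9.99889892e-01,  6.10565274e-03,
        -5.96855303e+00],
       [-9.99002982e-01, -1.37722712e-02, -4.24660593e-02,
         5.64443636e+02],
       [ 4.25454722e-02, -5.52521370e-03, -9.99079254e-01,
         1.26298992e+03],
       [ 0.00000000e+00,  0.00000000e+00,  0.00000000e+00,
         1.00000000e+00]])}
```

View pics/side0.png

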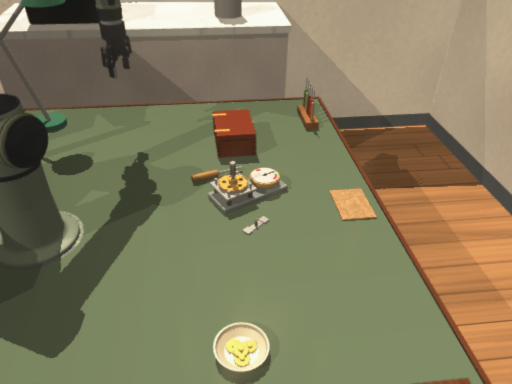

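View pics/top0.png

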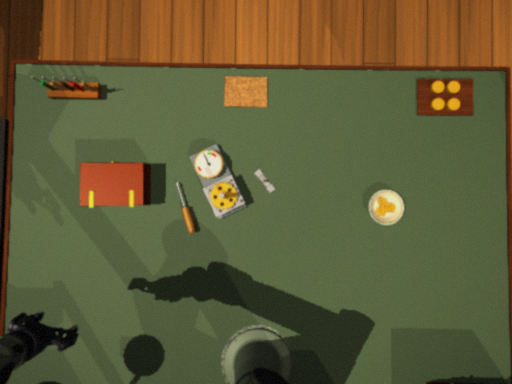

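The side view shows the stand, with the arbor head near (233,167) and the gauge near (265,178). In the top view the wheel is near (225,195) and the dial near (208,164). I'll zoom in on both.

```bash
cat > h.py <<'E'
import numpy as np,cv2
from cell import sensors,eyes
P={n:eyes.camera_params(n) for n in("side","top")}
def proj(n,X):
    p=P[n];X=np.atleast_2d(X);T=p["camera_from_world"];c=X@T[:3,:3].T+T[:3,3]
    s=c[:,:2]/c[:,2:];s=s*(1+p["k1"]*(s**2).sum(1,keepdims=True));K=p["intrinsics"]
    return s*[K[0,0],K[1,1]]+K[:2,2]
def ray(n,uv):
    p=P[n];K=p["intrinsics"]
    d=(np.array(uv,float)-K[:2,2])/[K[0,0],K[1,1]];s=d.copy()
    for _ in range(20): s=d/(1+p["k1"]*(s**2).sum())
    T=p["camera_from_world"];R=T[:3,:3]
    return -R.T@T[:3,3], R.T@np.array([s[0],s[1],1])
def atz(n,uv,z):
    o,d=ray(n,uv);return o+d*(z-o[2])/d[2]
def tri(uvs,uvt):
    A=np.zeros((3,3));b=np.zeros(3)
    for n,uv in(("side",uvs),("top",uvt)):
        o,d=ray(n,uv);d/=np.linalg.norm(d);M=np.eye(3)-np.outer(d,d);A+=M;b+=M@o
    return np.linalg.solve(A,b)
def crop(img,f,x0,y0,x1,y1,k):
    cv2.imwrite(f,cv2.resize(img[y0:y1,x0:x1,::-1],None,fx=k,fy=k,interpolation=cv2.INTER_CUBIC))
E
python3 - <<'E'
from h import *
s=cv2.imread("pics/side0.png")[:,:,::-1];t=cv2.imread("pics/top0.png")[:,:,::-1]
crop(s,"pics/sc0.png",190,140,300,220,7);crop(t,"pics/tc0.png",170,135,280,220,7)
E
```

```text
(no output)
```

View pics/sc0.png

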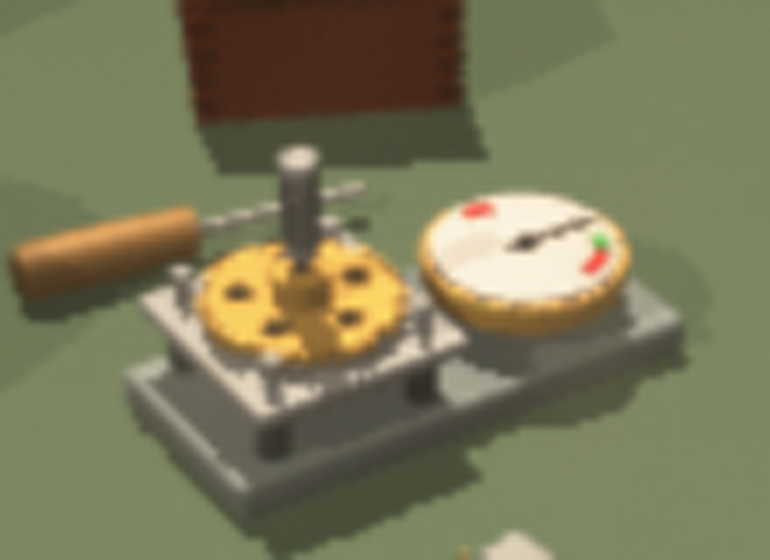

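View pics/tc0.png

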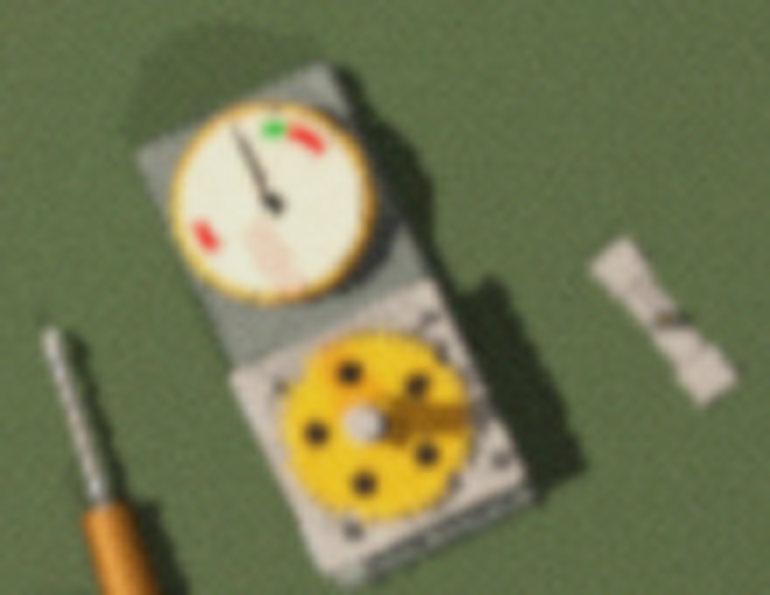

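In the side crop the arbor top is at (298,158) and the needle pivot at (524,243). In the top crop the arbor top is at (366,424), the pivot at (272,203) and the wheel centre near (378,425). The needle rests at zero, with the green field to its right (clockwise).

```bash
python3 - <<'E'
from h import *
f=lambda u,x0,y0:[x0+(u[0]+.5)/7-.5,y0+(u[1]+.5)/7-.5]
S=lambda u,v:f((u,v),190,140);T=lambda u,v:f((u,v),170,135)
a=tri(S(298,158),T(366,424));d=tri(S(524,246),T(272,202))
print("arb",a,"dial",d,np.linalg.norm((a-d)[:2]),np.degrees(np.arctan2(*(d-a)[1::-1])))
for z in(121,126,131):print(z,atz("side",S(298,158),z),atz("top",T(366,424),z))
print("dial z46",atz("side",S(524,246),46),atz("top",T(272,202),46))
print("wheel z62 top",atz("top",T(378,425),62),atz("side",S(303,300),62))
# hub base/top shoulder
print("needle tip",atz("top",T(236,128),48)-atz("top",T(272,203),48))
print("fan",[atz("top",T(*p),10) for p in((625,240),(595,270),(735,380),(705,405))])
print("scr",[atz("top",T(*p),10) for p in((50,330),(90,510),(140,500))])
E
```

```text
arb [525.08522623 109.3682243  131.33794624] dial [625.19300093 160.31738973  48.87530115] 112.32712946424654 26.97350653026267
121 [526.39625638 125.93551261 121.        ] [525.1510668 110.2736363 121.       ]
126 [525.7944094 117.9207164 126.       ] [525.08700626 109.83799635 126.        ]
131 [525.19256243 109.90592019 131.        ] [525.02294571 109.4023564  131.        ]
dial z46 [626.17655231 164.608787    46.        ] [625.18120983 160.69756503  46.        ]
wheel z62 top [525.53657863 110.1092956   62.        ] [526.17094636 110.63727519  62.        ]
needle tip [33.50788233 16.7440705   0.        ]
fan [array([613.22990089,   1.78348711,  10.        ]), array([599.13883353,  15.45858916,  10.        ]), array([549.17694095, -49.84998696,  10.        ]), array([537.45162645, -36.14631009,  10.        ])]
scr [array([567.90546667, 266.03643358,  10.        ]), array([485.39370367, 245.85617076,  10.        ]), array([490.27319173, 223.05430999,  10.        ])]
```

Both cameras agree. The arbor axis is at about (525, 110), the top is at about 131 (so ~10 mm proud), the dial is 112 mm away, and the stand's yaw is about 27°. The tool's present yaw is fine, so I'll move over the arbor.

{"api": "servo_tool", "payload": {"plan": [[[-0.008, 0.014, 0], [0, 0, 0], 0.0854], [[-0.016, 0.028, 0], [0, 0, 0], 0.0854], [[-0.02, 0.034, 0], [0, 0, 0], 0.0854], [[-0.02, 0.034, 0], [0, 0, 0], 0.0854], [[-0.02, 0.034, 0], [0, 0, 0], 0.0854], [[-0.02, 0.034, 0], [0, 0, 0], 0.0854], [[-0.02, 0.034, 0], [0, 0, 0], 0.0854], [[-0.02, 0.034, 0], [0, 0, 0], 0.0854]]}}

```text
t: 0.77
tool_pos: [374.9, 290.2, 231.1]
tool_rot: [-180.0, 0.0, 69.2]
wrist_force: [0.4, 0.3, 0.4]
opening: 85.0
```

{"api": "servo_tool", "payload": {"plan": [[[-0.02, 0.034, 0], [0, 0, 0], 0.0854], [[-0.02, 0.034, 0], [0, 0, 0], 0.0854], [[-0.02, 0.034, 0], [0, 0, 0], 0.0854], [[-0.02, 0.034, 0], [0, 0, 0], 0.0854], [[-0.02, 0.034, 0], [0, 0, 0], 0.0854], [[-0.016, 0.028, 0], [0, 0, 0], 0.06], [[-0.01, 0.018, 0], [0, 0, 0], 0.06], [[-0.006, 0.01, 0], [0, 0, 0], 0.06], [[0, 0, 0], [0, 0, 0], 0.06], [[0, 0, 0], [0, 0, 0], 0.06], [[0, 0, 0], [0, 0, 0], 0.06]]}}

```text
t: 1.68
tool_pos: [537.5, 89.2, 231.1]
tool_rot: [-179.9, 0.0, 69.2]
wrist_force: [-0.3, 0.2, -0.0]
opening: 60.6
```

{"api": "servo_tool", "payload": {"plan": [[[0.0074, -0.0094, 0.01], [0, 0, 0], 0.06], [[0.0074, -0.0094, 0.02], [0, 0, 0], 0.06], [[0, 0, 0.02], [0, 0, 0], 0.06], [[0, 0, 0.02], [0, 0, 0], 0.06], [[0, 0, 0.01], [0, 0, 0], 0.06], [[0, 0, 0], [0, 0, 0], 0.06], [[0, 0, 0], [0, 0, 0], 0.06], [[0, 0, 0], [0, 0, 0], 0.06]]}}

```text
t: 2.35
tool_pos: [526.9, 109.1, 152.5]
tool_rot: [179.9, -0.0, 69.2]
wrist_force: [-0.3, -0.6, 0.3]
opening: 59.8
```

```bash
python3 - <<'E'
from h import *
s=eyes.capture("side");t=eyes.capture("top")
crop(s,"pics/sc1.png",190,120,300,200,7);crop(t,"pics/tc1.png",170,135,280,220,7)
o=sensors.observe();print(o["tool_pos"],o["wrist_force"])
f=lambda p,x0,y0:((p-[x0,y0]+.5)*7-.5).round()
print(f(proj("side",[o["tool_pos"]]),190,120),f(proj("top",[o["tool_pos"]]),170,135))
E
```

```text
[527.20868388 108.84126504 152.60551342] [-0.26104408 -0.00499446 -0.53099378]
[[302. 252.]] [[363. 418.]]
```

View pics/sc1.png

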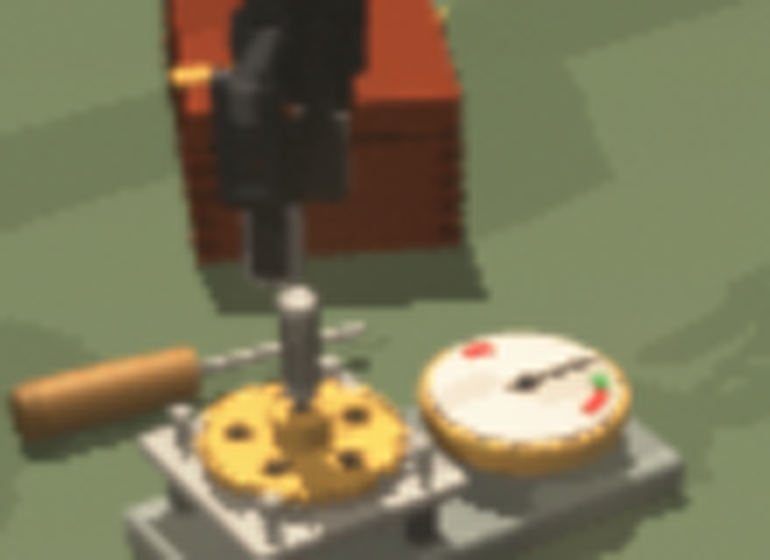

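View pics/tc1.png

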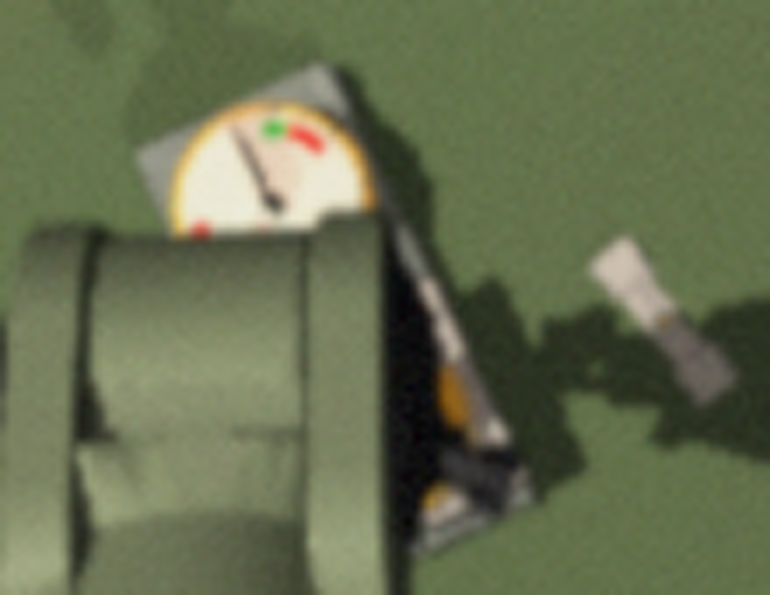

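The side view shows the open fingers straddling the arbor top at (298,297). The needle can be seen in both views, at zero. I'll descend with a 1.8 mm correction.

{"api": "servo_tool", "payload": {"plan": [[[0, -0.0018, 0.005], [0, 0, 0], 0.06], [[0, 0, 0.01], [0, 0, 0], 0.06], [[0, 0, 0.01], [0, 0, 0], 0.06], [[0, 0, 0.01], [0, 0, 0], 0.06], [[0, 0, 0.01], [0, 0, 0], 0.05], [[0, 0, 0.01], [0, 0, 0], 0.05], [[0, 0, 0.005], [0, 0, 0], 0.04], [[0, 0, 0], [0, 0, 0], 0.035], [[0, 0, 0], [0, 0, 0], 0.03], [[0, 0, 0], [0, 0, 0], 0.03], [[0, 0, 0], [0, 0, 0], 0.03], [[0, 0, 0], [0, 0, 0], 0.03]]}}

```text
t: 3.45
tool_pos: [525.1, 109.3, 91.8]
tool_rot: [179.9, -0.0, 69.2]
wrist_force: [-0.8, -0.1, -0.6]
opening: 29.9
```

```bash
python3 - <<'E'
from h import *
s=eyes.capture("side")
crop(s,"pics/sc2.png",190,120,300,200,7)
o=sensors.observe();print(o["tool_pos"],o["wrist_force"],o["opening"])
E
```

```text
[525.0140829  109.34502657  91.7855676 ] [-0.01970766  0.18944665 -0.28933561] 29.90139626871231
```

View pics/sc2.png

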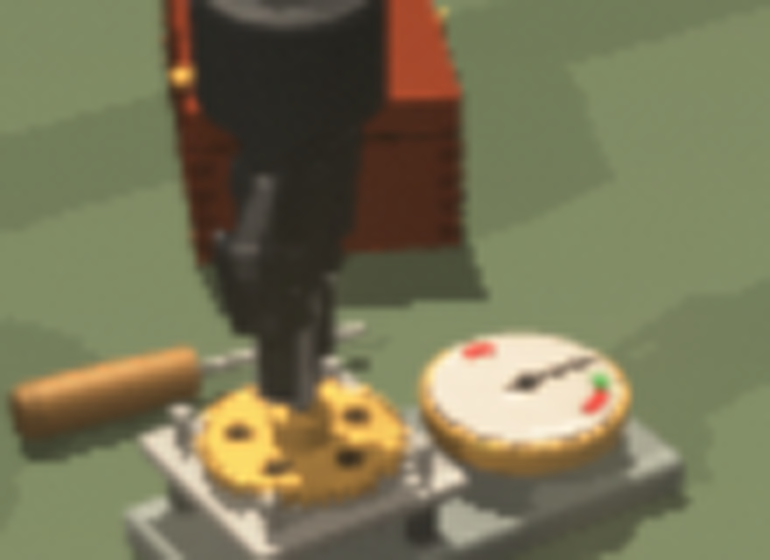

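The fingers are around the head and clear of the hub, and the needle is at zero. Closing now.

{"api": "servo_tool", "payload": {"plan": [[[0, 0, 0], [0, 0, 0], 0.022], [[0, 0, 0], [0, 0, 0], 0.018], [[0, 0, 0], [0, 0, 0], 0.016], [[0, 0, 0], [0, 0, 0], 0.014], [[0, 0, 0], [0, 0, 0], 0.01], [[0, 0, 0], [0, 0, 0], 0.005], [[0, 0, 0], [0, 0, 0], 0.0], [[0, 0, 0], [0, 0, 0], 0.0], [[0, 0, 0], [0, 0, 0], 0.0]]}}

```text
t: 4.25
tool_pos: [526.2, 112.6, 92.1]
tool_rot: [180.0, -0.5, 69.3]
wrist_force: [1.9, 9.7, -0.3]
opening: 14.3
```

The force shows the arbor sits about 3.5 mm further along the jaw axis than I aimed. I'll centre the command to relieve the side load.

{"api": "servo_tool", "payload": {"plan": [[[0.001, 0, 0], [0, 0, 0], 0], [[0.001, 0, 0], [0, 0, 0], 0], [[0.001, 0, 0], [0, 0, 0], 0], [[0.0005, 0, 0], [0, 0, 0], 0], [[0, 0, 0], [0, 0, 0], 0], [[0, 0, 0], [0, 0, 0], 0]]}}

```text
t: 4.75
tool_pos: [526.3, 112.8, 91.6]
tool_rot: [180.0, -0.1, 69.2]
wrist_force: [0.2, 3.0, 2.0]
opening: 14.2
```

```bash
cat > look.py <<'E'
import sys
from h import *
n=sys.argv[1]
s=eyes.capture("side");t=eyes.capture("top")
a=cv2.resize(s[120:200,195:285,::-1],None,fx=6,fy=6,interpolation=cv2.INTER_CUBIC)
b=cv2.resize(t[145:175,190:230,::-1],None,fx=6,fy=6,interpolation=cv2.INTER_CUBIC)
c=np.zeros((480,780,3),np.uint8);c[:,:540]=a;c[:180,540:]=b
cv2.imwrite(f"pics/l{n}.png",c)
o=sensors.observe();print(o["t"],o["tool_pos"],o["wrist_force"],o["opening"],o["ft_torque"])
E
python3 look.py 1
```

```text
4.85 [526.28552512 112.79002698  91.53895488] [1.67252629 3.34774733 2.88975762] 14.600738603809559 [ 0.65682832 -0.22618148  0.01994821]
```

View pics/l1.png

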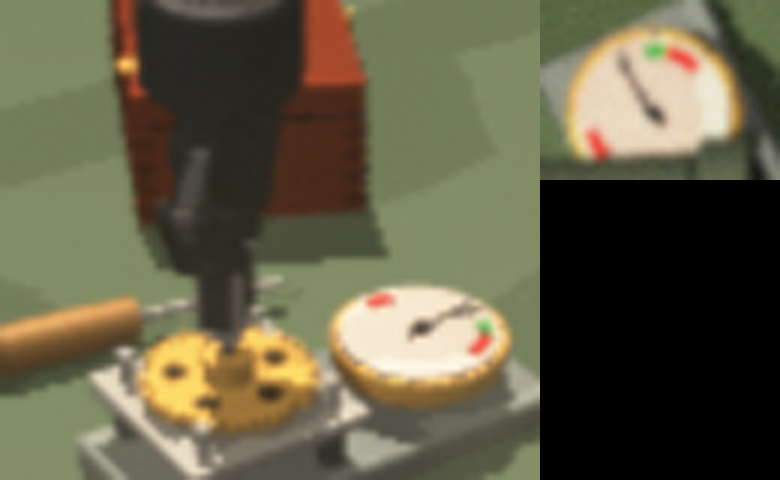

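{"api": "servo_tool", "payload": {"plan": [[[0.0005, 0, 0.0005], [0, 0, 0], 0], [[0.0005, 0, 0.0005], [0, 0, 0], 0], [[0, 0, 0.0005], [0, 0, 0], 0], [[0, 0, 0.0005], [0, 0, 0], 0], [[0, 0, 0.0005], [0, 0, 0], 0], [[0, 0, 0.0005], [0, 0, 0], 0]]}}

```text
t: 5.35
tool_pos: [526.4, 112.9, 89.2]
tool_rot: [179.9, 0.1, 69.1]
wrist_force: [-1.5, 0.2, 11.9]
opening: 14.6
```

{"api": "servo_tool", "payload": {"plan": [[[0, 0, 0.0005], [0, 0, 0], 0], [[0, 0, 0.0005], [0, 0, 0], 0], [[0, 0, 0.0005], [0, 0, 0], 0], [[0, 0, 0.0005], [0, 0, 0], 0], [[0, 0, 0.0005], [0, 0, 0], 0], [[0, 0, 0.0005], [0, 0, 0], 0]]}}

```text
t: 5.85
tool_pos: [526.4, 112.9, 86.8]
tool_rot: [179.9, 0.1, 69.1]
wrist_force: [-3.5, 0.1, 16.1]
opening: 14.4
```

```bash
python3 look.py 2
```

```text
5.95 [526.37266314 112.88137172  86.72412262] [-2.80126564 -0.11097517 15.11316102] 14.410704541465616 [0.00317367 0.7408058  0.07810349]
```

View pics/l2.png

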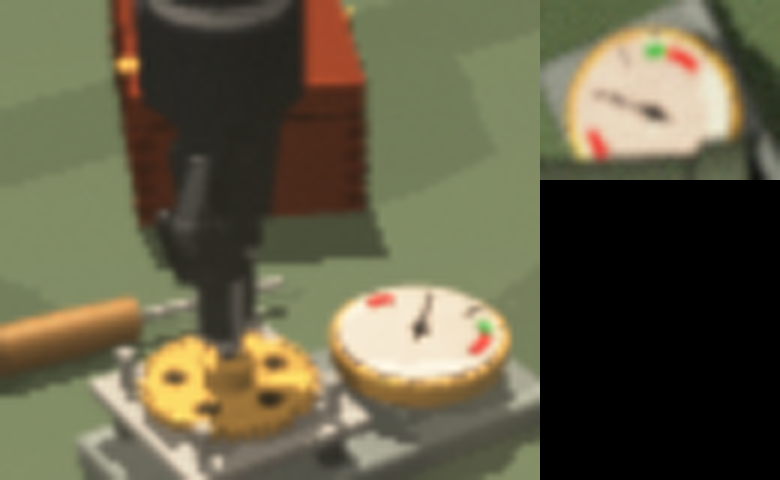

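The needle is at about −0.8 rad (16 N), so the arbor has started to slide. I'll continue in small steps and watch the force.

{"api": "servo_tool", "payload": {"plan": [[[0, 0, 0.0005], [0, 0, 0], 0], [[0, 0, 0.0005], [0, 0, 0], 0], [[0, 0, 0.0005], [0, 0, 0], 0], [[0, 0, 0.0005], [0, 0, 0], 0], [[0, 0, 0.0005], [0, 0, 0], 0], [[0, 0, 0.0005], [0, 0, 0], 0]]}}

```text
t: 6.45
tool_pos: [526.4, 112.9, 83.8]
tool_rot: [179.9, 0.1, 69.1]
wrist_force: [-3.3, 1.1, 15.5]
opening: 14.6
```

{"api": "servo_tool", "payload": {"plan": [[[0, 0, 0.0005], [0, 0, 0], 0], [[0, 0, 0.0005], [0, 0, 0], 0], [[0, 0, 0.0005], [0, 0, 0], 0], [[0, 0, 0.0005], [0, 0, 0], 0], [[0, 0, 0.0005], [0, 0, 0], 0], [[0, 0, 0.0005], [0, 0, 0], 0]]}}

```text
t: 6.95
tool_pos: [526.4, 112.9, 80.8]
tool_rot: [179.9, 0.1, 69.1]
wrist_force: [-3.4, -0.7, 15.8]
opening: 14.4
```

```bash
python3 look.py 3
```

```text
7.05 [526.38402073 112.88417301  80.73688713] [-3.60107542  0.24134408 14.98353107] 14.541168385461207 [0.07388589 0.72732745 0.02036528]
```

View pics/l3.png

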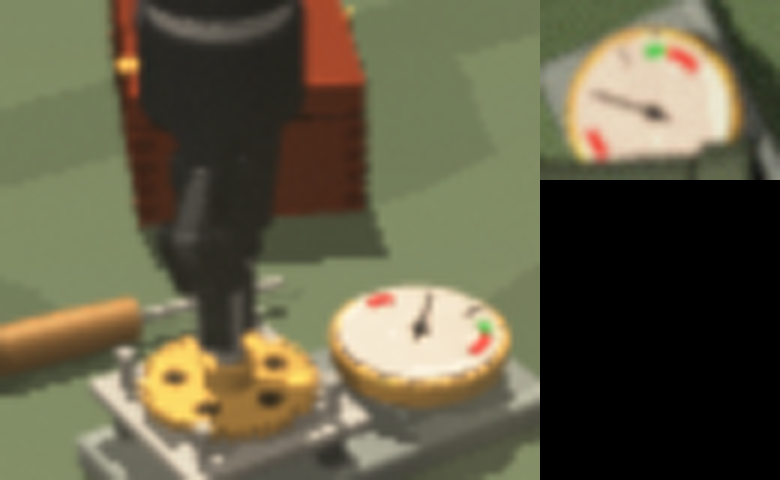

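{"api": "servo_tool", "payload": {"plan": [[[0, 0, 0.0005], [0, 0, 0], 0], [[0, 0, 0.0005], [0, 0, 0], 0], [[0, 0, 0.0005], [0, 0, 0], 0], [[0, 0, 0.0005], [0, 0, 0], 0]]}}

```text
t: 7.38
tool_pos: [526.4, 112.9, 79.3]
tool_rot: [179.9, 0.1, 69.1]
wrist_force: [-5.7, -0.4, 21.6]
opening: 14.2
```

{"api": "servo_tool", "payload": {"plan": [[[0, 0, 0.0005], [0, 0, 0], 0], [[0, 0, 0.0005], [0, 0, 0], 0]]}}

```text
t: 7.55
tool_pos: [526.5, 112.9, 78.6]
tool_rot: [179.9, 0.0, 69.1]
wrist_force: [-7.0, 0.0, 24.5]
opening: 14.1
```

{"api": "servo_tool", "payload": {"plan": [[[0, 0, 0.0005], [0, 0, 0], 0], [[0, 0, 0.0005], [0, 0, 0], 0]]}}

```text
t: 7.72
tool_pos: [526.5, 112.9, 77.9]
tool_rot: [179.9, 0.0, 69.1]
wrist_force: [-6.7, -0.5, 27.6]
opening: 14.2
```

The force has climbed past 16 N, so the shoulder is on the hub. I'm backing off straight away because it is near the red limit.

{"api": "servo_tool", "payload": {"plan": [[[0, 0, -0.0005], [0, 0, 0], 0], [[0, 0, -0.0005], [0, 0, 0], 0], [[0, 0, -0.0005], [0, 0, 0], 0], [[0, 0, -0.0005], [0, 0, 0], 0]]}}

```text
t: 8.05
tool_pos: [526.4, 112.9, 79.5]
tool_rot: [179.9, 0.0, 69.1]
wrist_force: [-5.4, 0.5, 20.2]
opening: 14.7
```

```bash
python3 look.py 4
```

```text
8.15 [526.43172241 112.85403184  79.46333972] [-5.32992235  0.32641614 19.58449943] 14.17644054210335 [-0.01479874  1.03642892  0.04799593]
```

View pics/l4.png

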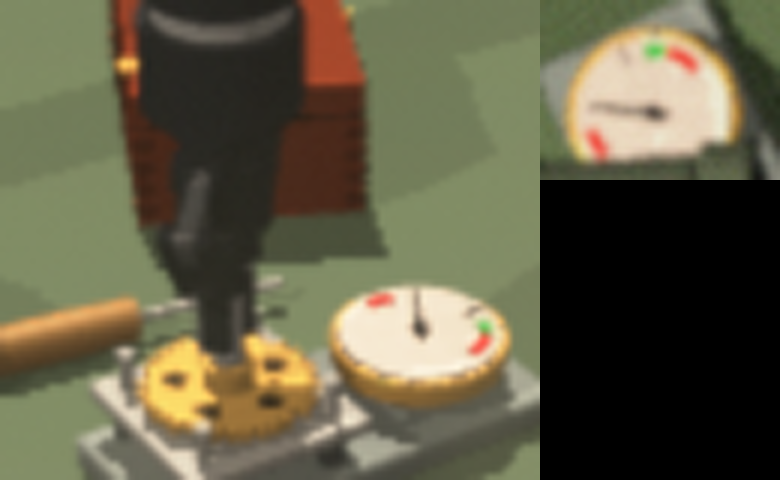

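The needle is at about −1.0 rad (20 N) and the arbor is seated. Now I'll release the press slowly.

{"api": "servo_tool", "payload": {"plan": [[[0, 0, -0.0005], [0, 0, 0], 0], [[0, 0, -0.0005], [0, 0, 0], 0], [[0, 0, -0.0005], [0, 0, 0], 0], [[0, 0, -0.0005], [0, 0, 0], 0], [[0, 0, -0.0005], [0, 0, 0], 0], [[0, 0, -0.0005], [0, 0, 0], 0], [[0, 0, -0.0005], [0, 0, 0], 0], [[0, 0, -0.0005], [0, 0, 0], 0]]}}

```text
t: 8.82
tool_pos: [526.4, 112.9, 82.3]
tool_rot: [179.9, 0.1, 69.1]
wrist_force: [-1.8, -0.5, 9.9]
opening: 14.5
```

{"api": "servo_tool", "payload": {"plan": [[[0, 0, -0.0005], [0, 0, 0], 0], [[0, 0, -0.0005], [0, 0, 0], 0], [[0, 0, -0.0005], [0, 0, 0], 0], [[0, 0, 0], [0, 0, 0], 0]]}}

```text
t: 9.15
tool_pos: [526.3, 112.9, 83.2]
tool_rot: [180.0, 0.1, 69.1]
wrist_force: [-0.9, 0.5, 5.8]
opening: 14.4
```

```bash
python3 look.py 5
```

```text
9.25 [526.32114528 112.86740899  83.16877196] [-1.0139026   0.92708827  5.96470932] 14.6642211953159 [0.11522351 0.0217093  0.02757004]
```

View pics/l5.png

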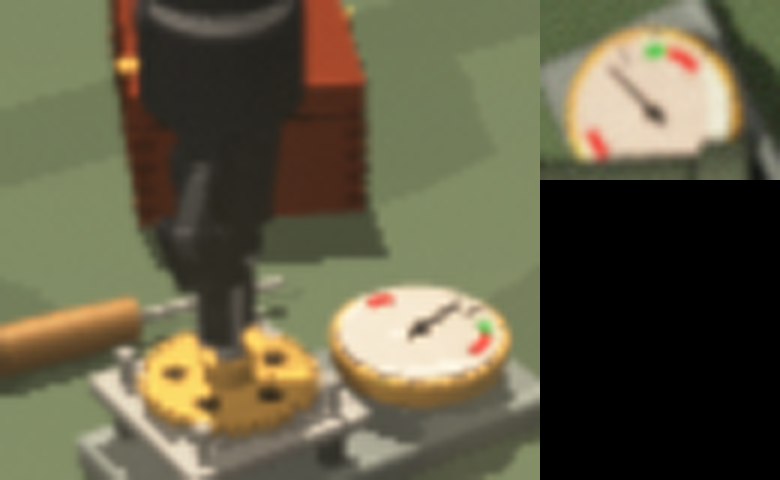

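The needle is at about −0.3 rad, which matches 6 N. Next comes the slow pull, about 3.5 N per mm commanded.

{"api": "servo_tool", "payload": {"plan": [[[0, 0, -0.0005], [0, 0, 0], 0], [[0, 0, -0.0005], [0, 0, 0], 0], [[0, 0, -0.0005], [0, 0, 0], 0], [[0, 0, -0.0005], [0, 0, 0], 0], [[0, 0, -0.0005], [0, 0, 0], 0], [[0, 0, -0.0005], [0, 0, 0], 0]]}}

```text
t: 9.75
tool_pos: [526.2, 112.9, 85.4]
tool_rot: [180.0, 0.1, 69.1]
wrist_force: [3.3, -1.4, -2.8]
opening: 14.3
```

{"api": "servo_tool", "payload": {"plan": [[[0, 0, -0.0003], [0, 0, 0], 0], [[0, 0, -0.0003], [0, 0, 0], 0], [[0, 0, -0.0003], [0, 0, 0], 0], [[0, 0, 0], [0, 0, 0], 0]]}}

```text
t: 10.08
tool_pos: [526.2, 113.0, 86.3]
tool_rot: [180.0, 0.1, 69.1]
wrist_force: [4.3, -3.3, -5.1]
opening: 14.6
```

```bash
python3 look.py 6
```

```text
10.1833 [526.17100481 112.99357648  86.26051635] [ 3.11443155 -2.47699899 -5.88278861] 14.63301570881867 [-0.69166922 -0.86757075  0.02480286]
```

View pics/l6.png

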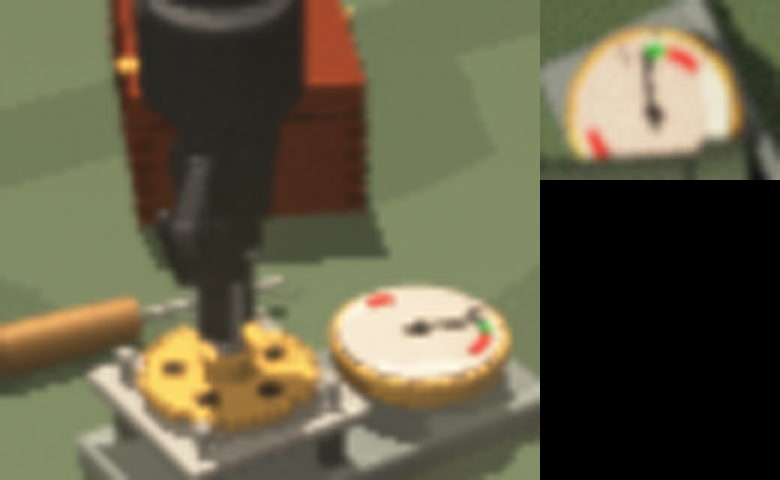

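The needle is at the green field's lower edge. The picture reads about 0.36–0.40 rad and the wrist implies 0.30. Another 1 mm should put it mid-green, then I'll hold.

{"api": "servo_tool", "payload": {"plan": [[[0, 0, -0.0003], [0, 0, 0], 0], [[0, 0, -0.0003], [0, 0, 0], 0], [[0, 0, -0.0003], [0, 0, 0], 0], [[0, 0, 0], [0, 0, 0], 0], [[0, 0, 0], [0, 0, 0], 0]]}}

```text
t: 10.6
tool_pos: [526.2, 113.0, 86.9]
tool_rot: [180.0, 0.1, 69.1]
wrist_force: [5.0, -2.6, -9.0]
opening: 14.1
```

```bash
python3 look.py 7
```

```text
10.7 [526.17380758 112.97710703  86.92484678] [ 4.23903575 -3.40974802 -8.59984052] 14.325324536602098 [-0.63944074 -0.96974698  0.0193717 ]
```

View pics/l7.png

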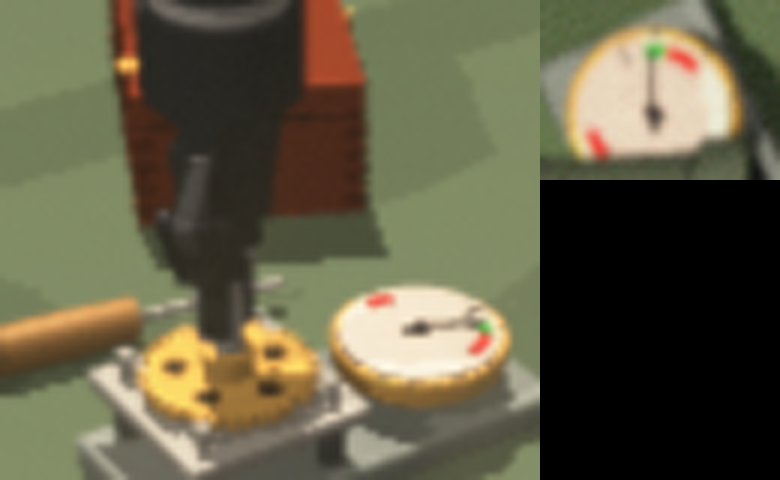

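The needle points into the green at about 0.44 rad, and the wrist reads 8.6–9 N. I'll add a hair more and hold.

{"api": "servo_tool", "payload": {"plan": [[[0, 0, -0.0003], [0, 0, 0], 0], [[0, 0, 0], [0, 0, 0], 0], [[0, 0, 0], [0, 0, 0], 0], [[0, 0, 0], [0, 0, 0], 0], [[0, 0, 0], [0, 0, 0], 0], [[0, 0, 0], [0, 0, 0], 0], [[0, 0, 0], [0, 0, 0], 0], [[0, 0, 0], [0, 0, 0], 0], [[0, 0, 0], [0, 0, 0], 0], [[0, 0, 0], [0, 0, 0], 0], [[0, 0, 0], [0, 0, 0], 0], [[0, 0, 0], [0, 0, 0], 0]]}}

```text
t: 11.7
tool_pos: [526.2, 113.0, 87.1]
tool_rot: [-180.0, 0.1, 69.1]
wrist_force: [5.1, -2.6, -8.9]
opening: 14.3
```

```bash
python3 look.py 8; python3 - <<'E'
import cv2
im=cv2.imread("pics/l8.png")[:180,540:];cv2.imwrite("pics/n8.png",cv2.resize(im,None,fx=3,fy=3))
E
```

```text
11.8 [526.17021389 112.97323744  87.13519285] [ 5.10816771 -3.27879439 -8.32975031] 14.533362395889082 [-0.69133445 -1.10956068  0.06188335]
```

View pics/n8.png

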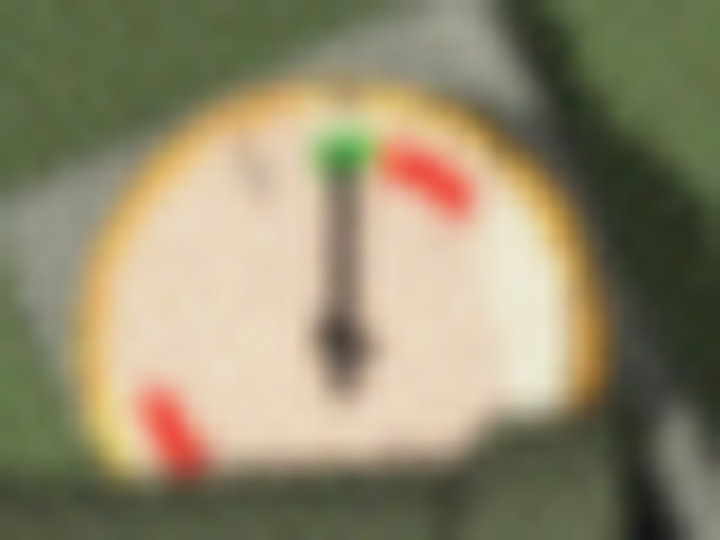

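{"api": "servo_tool", "payload": {"plan": [[[0, 0, 0], [0, 0, 0], 0], [[0, 0, 0], [0, 0, 0], 0], [[0, 0, 0], [0, 0, 0], 0], [[0, 0, 0], [0, 0, 0], 0], [[0, 0, 0], [0, 0, 0], 0], [[0, 0, 0], [0, 0, 0], 0]]}}

```text
t: 12.3
tool_pos: [526.2, 113.0, 87.1]
tool_rot: [-180.0, 0.1, 69.1]
wrist_force: [5.5, -3.9, -9.8]
opening: 14.3
```

The needle is mid-green and has been held for over 1.5 s. I'll relax the pull before opening.

{"api": "servo_tool", "payload": {"plan": [[[0, 0, 0.0004], [0, 0, 0], 0], [[0, 0, 0.0004], [0, 0, 0], 0], [[0, 0, 0.0004], [0, 0, 0], 0], [[0, 0, 0.0004], [0, 0, 0], 0], [[0, 0, 0.0004], [0, 0, 0], 0], [[0, 0, 0.0004], [0, 0, 0], 0], [[0, 0, 0.0002], [0, 0, 0], 0], [[0, 0, 0], [0, 0, 0], 0], [[0, 0, 0], [0, 0, 0], 0]]}}

```text
t: 13.05
tool_pos: [526.2, 113.0, 85.4]
tool_rot: [180.0, 0.1, 69.1]
wrist_force: [2.5, -3.1, -2.3]
opening: 14.4
```

```bash
python3 look.py 9
```

```text
13.15 [526.22701855 112.98966873  85.40418829] [ 3.19853808 -4.68260687 -2.58785451] 14.691820085879115 [-0.87306528 -0.59899498  0.00635819]
```

View pics/l9.png

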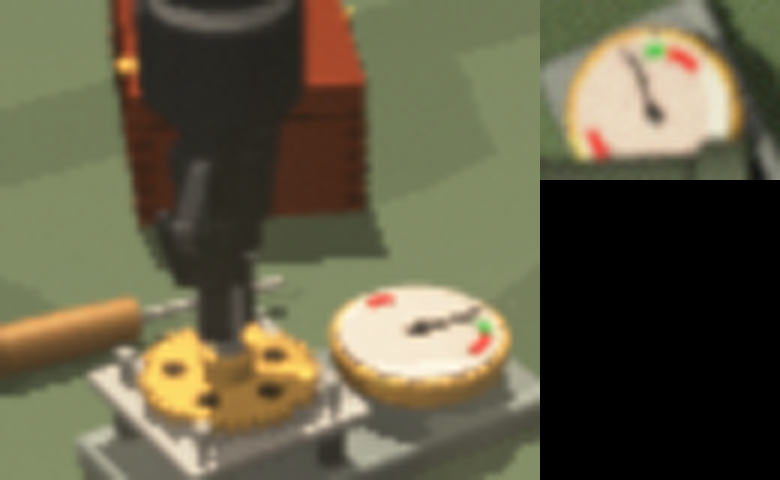

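{"api": "servo_tool", "payload": {"plan": [[[0, 0, 0.0004], [0, 0, 0], 0], [[0, 0, 0.0004], [0, 0, 0], 0], [[0, 0, 0.0002], [0, 0, 0], 0], [[0, 0, 0], [0, 0, 0], 0], [[0, 0, 0], [0, 0, 0], 0]]}}

```text
t: 13.57
tool_pos: [526.3, 113.0, 84.7]
tool_rot: [180.0, 0.1, 69.1]
wrist_force: [2.6, -4.2, 1.0]
opening: 14.3
```

{"api": "servo_tool", "payload": {"plan": [[[0, 0, 0], [0, 0, 0], 0.018], [[0, 0, 0], [0, 0, 0], 0.024], [[0, 0, 0], [0, 0, 0], 0.03], [[0, 0, 0], [0, 0, 0], 0.04], [[0, 0, 0], [0, 0, 0], 0.05], [[0, 0, 0], [0, 0, 0], 0.05], [[0, 0, 0], [0, 0, 0], 0.05], [[0, 0, 0], [0, 0, 0], 0.05], [[0, 0, 0], [0, 0, 0], 0.05]]}}

```text
t: 14.32
tool_pos: [526.2, 113.5, 84.3]
tool_rot: [-180.0, -0.0, 69.2]
wrist_force: [-0.3, 0.2, -0.9]
opening: 50.0
```

Released, with the wrist force near zero. I'll rise clear and check.

{"api": "servo_tool", "payload": {"plan": [[[0, 0, -0.005], [0, 0, 0], 0.055], [[0, 0, -0.01], [0, 0, 0], 0.055], [[0, 0, -0.015], [0, 0, 0], 0.055], [[0, 0, -0.02], [0, 0, 0], 0.055], [[0, 0, -0.02], [0, 0, 0], 0.055], [[0, 0, -0.02], [0, 0, 0], 0.055], [[0, 0, -0.02], [0, 0, 0], 0.055], [[0, 0, -0.01], [0, 0, 0], 0.055], [[0, 0, 0], [0, 0, 0], 0.055], [[0, 0, 0], [0, 0, 0], 0.055]]}}

```text
t: 15.15
tool_pos: [526.5, 113.5, 204.7]
tool_rot: [179.9, -0.0, 69.2]
wrist_force: [0.3, -0.1, -0.8]
opening: 55.0
```

```bash
python3 - <<'E'
from h import *
s=eyes.capture("side");t=eyes.capture("top")
crop(s,"pics/sc3.png",190,140,300,220,7);crop(t,"pics/tc3.png",160,135,280,220,6)
o=sensors.observe();print(o["t"],o["tool_pos"],o["wrist_force"])
cv2.imwrite("pics/side3.png",s[:,:,::-1]);cv2.imwrite("pics/top3.png",t[:,:,::-1])
E
```

```text
15.25 [525.41887136 113.41789921 203.20083747] [0.01376536 0.13622279 0.52252424]
```

View pics/sc3.png

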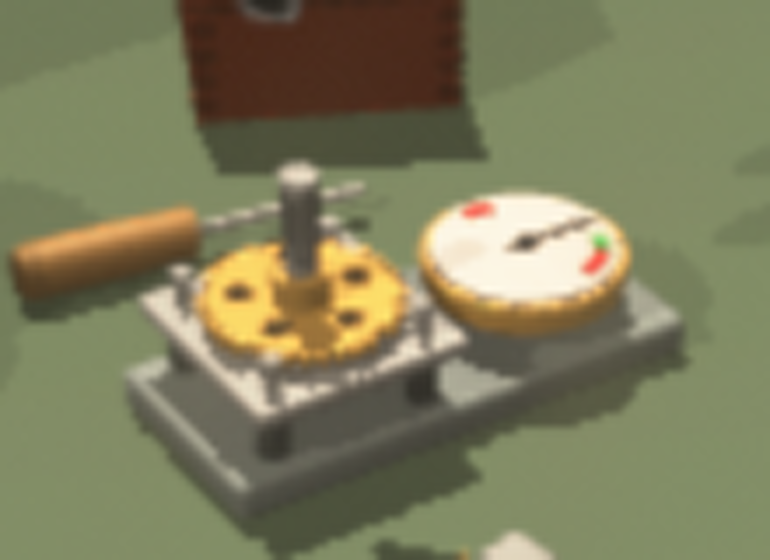

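View pics/tc3.png

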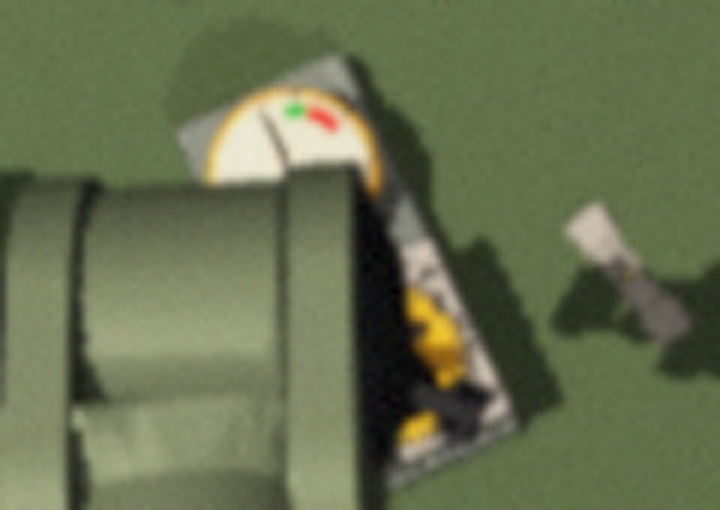

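View pics/side3.png

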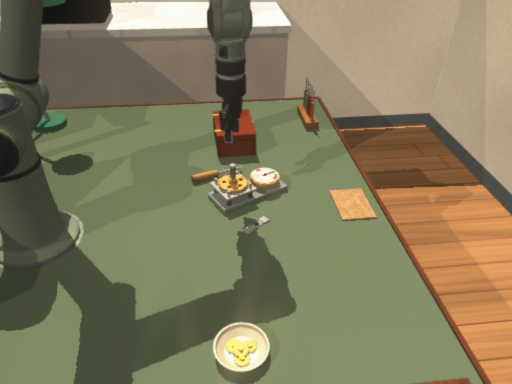

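```bash
python3 - <<'E'
from h import *
a=cv2.imread("pics/side0.png");b=cv2.imread("pics/side3.png")
for z in(75,121,128,131):
    print(z,proj("side",[[525.2,109.7,z],[526.2,112.9,z]]).round(2).tolist())
# head-top shift by template with subpixel
A=cv2.resize(a,None,fx=8,fy=8,interpolation=cv2.INTER_CUBIC);B=cv2.resize(b,None,fx=8,fy=8,interpolation=cv2.INTER_CUBIC)
T=A[int(160*8):int(167*8),int(229*8):int(237*8)]
R=cv2.matchTemplate(B[150*8:180*8,226*8:240*8],T,cv2.TM_CCOEFF_NORMED);_,m,_,l=cv2.minMaxLoc(R)
print(m,"dy px",(l[1]+150*8-160*8)/8, "dx",(l[0]+226*8-229*8)/8)
x=np.hstack([i[158:190,218:250] for i in(a,b)]);cv2.imwrite("pics/cmp.png",cv2.resize(x,None,fx=12,fy=12,interpolation=cv2.INTER_CUBIC))
E
```

```text
75 [[232.48, 178.88], [232.73, 178.24]]
121 [[232.21, 165.23], [232.47, 164.6]]
128 [[232.17, 163.1], [232.43, 162.47]]
131 [[232.15, 162.18], [232.41, 161.56]]
0.9402127265930176 dy px 2.25 dx 0.0
```

View pics/cmp.png

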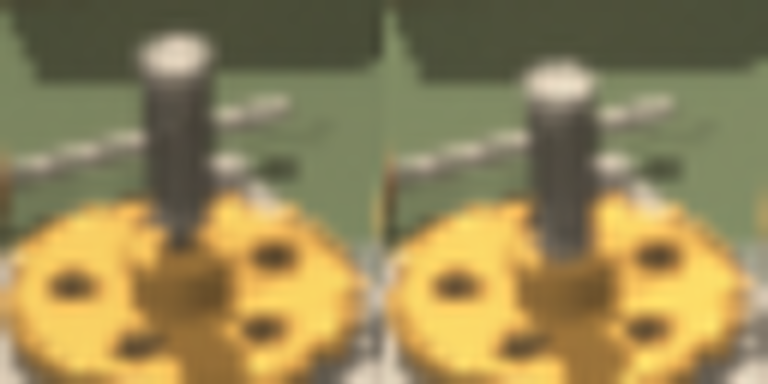

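The before/after pair shows the thin neck between shoulder and hub at left, and the head sitting directly on the hub at right. The head dropped 2.25 px, about 7.4 mm, which matches the roughly 7 mm of slide before the force climbed. The needle is at its zero mark and nothing else has shifted. Handing in.

```bash
python3 -c "
from cell import job;print(job.finish_job())"
```

```text
the job is handed in; nothing more can be done
None
```

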